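# Scrub a beaker and hold the brush level over the tray

## Robot

A 6-joint arm with a two-finger parallel gripper is mounted at the origin on the work surface. World frame = base frame: x ahead of the robot, y to its left, z up, the work surface at z = 0. Lengths are in m, angles in rad, forces in N, time in s.
With the tool pointing down it reaches from about 0.35 to 0.875 m from the base axis. Payload 4.2 kg.
Tool frame: the origin (TCP) lies at the very end of the fingers, on their centre line; the grasp point (between the pads) lies 19 mm behind it; z points along the fingers, y is the line along which they close (so a half turn about z gives the same grasp; the last joint's range is limited). The gripper opens to 85 mm and grips with 20 to 120 N. Pads are 22 mm wide; open, the fingers measure 114 mm over their backs; the gripper's body (76 mm by 85 mm) begins 54 mm behind the grasp point. The pads swing forward as they close: fully open they stand 13 mm farther back than shut.
Start: joints at [-1.054, 0.385, 0.008, 0, -1.194, -0.259], TCP at [0.159, -0.604, 0.231] pointing down, gripper open.
Joint ranges: [-3.14, 3.14], [-1.21, 2.06], [-1.07, 1.41], [-3.16, 2.05], [-2.99, -0.16], [-3.1, 3.1]. Speed limits (rad/s): [2.79, 2.79, 3.14, 3.14, 3.14, 3.14].

## Interface

Orientations are given as [roll, pitch, yaw] about the fixed x, y, z axes, in that order (R = Rz(yaw) Ry(pitch) Rx(roll)).
In Python, from rig import manip gives the robot as it stands.
- The arm moves only by the shell command python3 -m handwheel 'ROWS' [FORCE]. ROWS is JSON, a list that holds one entry, the list of rows, each a list of 7 numbers: the turn, a rotation vector about the tool's x, y, z in rad, then the shift along the tool's x, y, z in cm, then the opening, from 0 (shut) to 1 (fully open). A call has 1 to 10 rows; each row is the pose to reach, as a shift and turn from the pose commanded when the call began, along the tool's axes at that moment; what a row does not reach only later rows make up. A row lasts 1/12 s, in which the tool goes at most 41.7 mm and 7.16 degrees, less where a joint would pass 70% of its speed; a pose out of reach is approached as far as the arm can. A call with a gripper value outside its range is refused whole. The fingers move at their own pace and stop on an object; FORCE is the grip in N (left out, the last holds). Time passes only in rows, so rows that repeat a pose let the fingers close. It gives the time, the measured TCP pose, the force, the opening and the grip force at its end, in the units of the state.
- manip.observe(): the state, without advancing time (a new reading comes with each control period).
- manip.camera(name): name is "scene" or "top" or "wrist"; returns the picture (384x512x3 uint8, red, green, blue); there is no depth.
- manip.camera_info(name): a dict with "fx", "fy", "cx", "cy" (pixels), "dist" ([k1, k2, p1, p2, k3] as OpenCV has them; the pictures are not rectified), "camera_from_world" (4x4, takes a point from world to camera coordinates). Camera axes: x right, y down, z forward; pixel columns grow to the right and rows downward; lengths in m; the calibration is good to about 2 mm. A picture is of the moment at which its call begins: read the wrist's pose just before it. camera_info takes no time and is no camera call; for the wrist camera it gives the pose at the moment of the call.
- manip.sign_off(): hands the job in; it is judged then, once.
The state is a dict: "time_s": time; "qpos": joint angles; "qd": joint speeds; "tau": joint torques, N m; "position": TCP position; "tcp_rot": TCP orientation; "ft_force": force on the tool from outside, world axes, zero at the start; "torque": the same for the moment, N m; "finger_gap": finger opening in m; "grasp_force": force on a finger pad.
Only numpy, scipy, OpenCV 4.12 (cv2) and the standard library are available. Lean on these libraries where they do the work, as an engineer would, in place of code of your own. Each camera call takes 0.05 s, during which the arm holds its last target. There are 200 camera calls.

## Task

Scrub the glass beaker in the clamp stand with the long brush that stands in it: twice raise the brush about 5 cm and lower it back to the beaker's bottom. Then draw the brush right out, turn it level, and hold its bristle head over the shallow metal tray, about 20 cm above the bench, so the bristles can be inspected. Finish still holding the brush there, at rest, and leave everything else on the bench undisturbed.

Things in the scene. Friction and masses are not known exactly. Their poses are not given: they have to be found in the camera images.
- brush: Loose brush, about 80 g, 240 mm long, upright in the beaker, bristle end down on its floor. Origin: centre of the flat bristle end; z runs along the brush to the handle. Rigid white bristle head 52 mm diameter, z 0 to 55 mm; 7 mm steel stem, 55 to 130; round wooden handle 18 mm diameter, 130 to 240, wholly above the beaker rim at the start. Round: yaw means nothing.
- brush_head (a point): Middle of the brush's bristle head, 27.5 mm along the brush from its origin.
- brush_grip (a point): Point on the axis of the brush's wooden handle, 190 mm along the brush from its origin: a good place to grip (the handle runs 60 mm below it and 50 mm above).
- wash_stand: Clamp stand fixed to the bench: white base 130 x 110 x 12 mm (x, y, z) with a glass beaker held fast on its middle, 72 mm outer diameter, 3 mm wall, from 12 to 132 mm above the bench, inner floor at 18 mm. At local x +55 mm a 12 mm steel post, 117 mm high, with clamp and screw (to local +y). Origin: centre of the base underside, under the beaker axis; z up.
- beaker_floor (a point): Centre of the beaker's inner floor, 18 mm above the bench.
- beaker_rim (a point): Centre of the beaker's mouth, 132 mm above the bench; the inside diameter is 66 mm, so the bristle head has 7 mm play all round.
- tray: Shallow steel tray fixed to the bench, 180 x 130 x 18 mm (its x, y, z), wall 3 mm. Origin: centre of its underside.
- small_brush: Bystander: small brush lying in the tray, 130 mm long, 21 mm thick. Leave it.
- vial: Bystander: small amber jar, 28 mm diameter, 55 mm high, between stand and tray. Origin under its centre.
- dish: Bystander: closed clear culture dish, 64 mm diameter, 18 mm high, between stand and tray. Origin under its centre.
- flask: Bystander: conical glass flask, 84 mm wide, 125 mm high, beyond the task's things. Origin under its centre.
- tip_box: Bystander: box of pipette tips, 85 x 120 x 56 mm, beyond the task's things. Origin under its centre.
- reagent: Bystander: white bottle, 68 mm diameter, 160 mm high, beyond the task's things. Origin under its centre.
- spare_beaker: Bystander: empty glass beaker, 72 mm diameter, 95 mm high, to the right, with no brush in it. Origin under its centre.
- stopper_box: Bystander: small carton, 90 x 60 x 30 mm, to the left. Origin under its centre.
Mind the look-alikes: they are no part of the job. What is shaped like the brush but yellow is not meant.

How it is judged:
By the outcome, as a careful person would: the job done as asked, in the order asked, and still so for the second after the job is handed in, while the arm keeps its last pose, push and grip.
It also fails if it takes over 45 s, if anything falls off the work surface, if the arm or the gripper's body presses on something with over 40 N, if the wrist force passes 120 N, or if a joint passes its speed limit or range.

## Working session

There is one attempt and no reset: what is moved stays moved. The work goes in short steps, Python scripts to look and compute and a shell command to move; the robot and the scene stay as the last step left them, time stands still between calls to the robot, and variables do not carry over. Pictures are saved under pics/ and viewed, at most 10 in all, crops included, and the job is handed in when it is done.

```bash
mkdir -p pics
python3 - <<'E'
from rig import manip
import cv2,numpy as np
a=manip.camera("scene");b=manip.camera("top")
cv2.imwrite("pics/scene.png",a[...,::-1]);cv2.imwrite("pics/top.png",b[...,::-1])
for n in("scene","top"):
    i=manip.camera_info(n);print(n,i)
s=manip.observe();print(s)
E
```

```text
scene {'fx': 368.7467754483179, 'fy': 368.7467754483179, 'cx': 257.19599589179734, 'cy': 187.2187802855445, 'dist': array([-0.1048287,  0.       ,  0.       ,  0.       ,  0.       ]), 'camera_from_world': array([[-0.85887983,  0.51206048, -0.01093204,  0.49274607],
       [ 0.33189416,  0.54017644, -0.7733406 , -0.06499631],
       [-0.39009193, -0.66783492, -0.63389653,  1.39449618],
       [ 0.        ,  0.        ,  0.        ,  1.        ]])}
top {'fx': 487.0928290198461, 'fy': 487.0928290198461, 'cx': 262.8424258348765, 'cy': 193.43714912149258, 'dist': array([0.00453612, 0.        , 0.        , 0.        , 0.        ]), 'camera_from_world': array([[ 0.00392361, -0.99997311,  0.00619517, -0.02648286],
       [-0.99041666, -0.00474126, -0.13803032,  0.59654545],
       [ 0.13805598, -0.00559423, -0.99040863,  1.56747171],
       [ 0.        ,  0.        ,  0.        ,  1.        ]])}
{'time_s': 0.1, 'qpos': array([-1.05436957e+00,  3.85494558e-01,  6.78244310e-03, -4.54433872e-04,
       -1.19397972e+00, -2.58641435e-01]), 'qd': array([-1.88519862e-04, -1.54461052e-03,  2.04562569e-03, -7.73956063e-05,
        1.27912484e-03,  5.31277596e-04]), 'tau': array([-6.55489057e-04, -3.93320775e+01,  1.88930064e+01,  4.19794902e+00,
       -2.60617227e-03,  5.57025828e-06]), 'position': array([ 0.15925798, -0.60384296,  0.23032689]), 'tcp_rot': array([ 3.13965217e+00, -7.66284267e-05, -2.88397487e+00]), 'ft_force': array([ 0.08147778, -0.80296412,  0.258986  ]), 'torque': array([ 0.03063798,  0.02078643, -0.00273834]), 'grasp_force': 0.0, 'finger_gap': 0.0851613747199163}
```

View pics/scene.png

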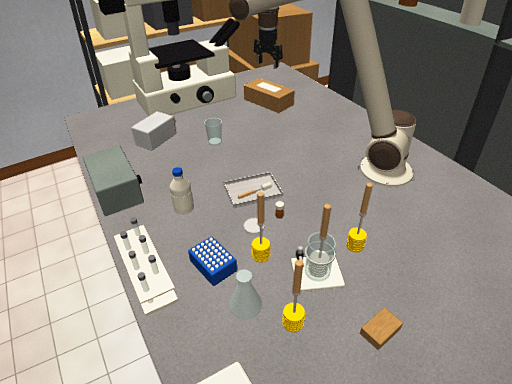

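View pics/top.png

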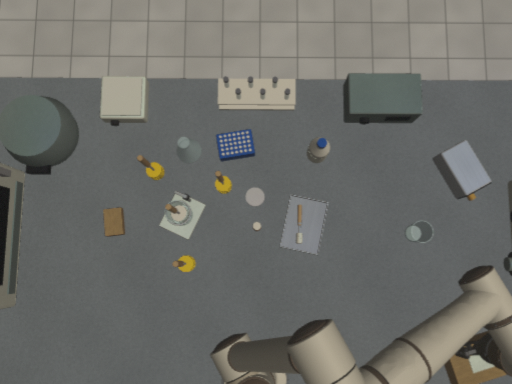

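The scene shows four upright brushes: yellow-headed ones at scene px (261,245), (357,235) and (293,315), which appear in the top view at (223,183), (187,264) and (155,170). The fourth stands in the clamp-stand beaker, scene (320,250), top (178,212). That one fits the description, since it is in the beaker on the white base. The tray is at top (305,224). I'll confirm with an enlarged crop.

```bash
cat > h.py <<'E'
import cv2,numpy as np
from rig import manip
def ray(n,uv,info=None):
    i=info or manip.camera_info(n);K=np.array([[i['fx'],0,i['cx']],[0,i['fy'],i['cy']],[0,0,1]])
    p=cv2.undistortPoints(np.array([[uv]],float),K,i['dist'])[0,0]
    T=i['camera_from_world'];R=T[:3,:3];return -R.T@T[:3,3],R.T@np.array([*p,1])
def at_z(n,uv,z):
    o,d=ray(n,uv);return o+d*(z-o[2])/d[2]
def proj(n,P,info=None):
    i=info or manip.camera_info(n);K=np.array([[i['fx'],0,i['cx']],[0,i['fy'],i['cy']],[0,0,1]])
    T=i['camera_from_world'];return cv2.projectPoints(np.array([P],float),cv2.Rodrigues(T[:3,:3])[0],T[:3,3],K,i['dist'])[0][0,0]
E
python3 - <<'E'
from h import *
a=cv2.imread("pics/scene.png")[190:310,260:390];b=cv2.imread("pics/top.png")[150:290,130:270]
f=lambda x:cv2.resize(x,(400,400*x.shape[0]//x.shape[1]),interpolation=cv2.INTER_CUBIC)
A,B=f(a),f(b);H=max(len(A),len(B));p=lambda x:cv2.copyMakeBorder(x,0,H-len(x),0,0,cv2.BORDER_CONSTANT)
cv2.imwrite("pics/crop.png",np.hstack([p(A),p(B)]))
for n,uv,z in [("top",(182.5,215.5),.012),("top",(178,212),.132),("top",(168.5,208),.258),("scene",(326,207),.258),("scene",(318,272),.012),("scene",(321,240),.132),("top",(305,224),.01),("scene",(253,189),.01)]:print(n,uv,z,at_z(n,uv,z).round(4))
E
```

```text
top (182.5, 215.5) 0.012 [0.5251 0.2439 0.012 ]
top (178, 212) 0.132 [0.5248 0.239  0.132 ]
top (168.5, 208) 0.258 [0.5235 0.245  0.258 ]
scene (326, 207) 0.258 [0.5316 0.2486 0.258 ]
scene (318, 272) 0.012 [0.5261 0.2499 0.012 ]
scene (321, 240) 0.132 [0.5233 0.2399 0.132 ]
top (305, 224) 0.01 [ 0.4986 -0.1653  0.01  ]
scene (253, 189) 0.01 [ 0.4962 -0.1586  0.01  ]
```

View pics/crop.png

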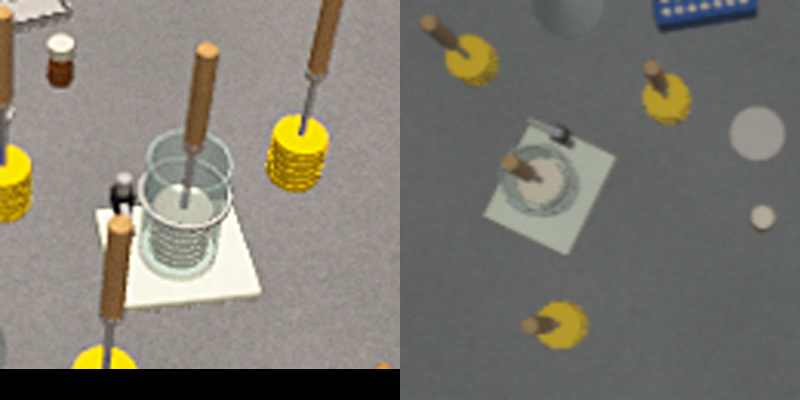

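The crop confirms it: the white-headed brush stands in the beaker at crop (205,50)–(185,205) left and (510,164)–(540,178) right. The other three heads are yellow. The brush is at about (0.525, 0.245) and both views agree. I'll grip with the tool pitched 45°, so a 90° turn about tool y will level the brush later.

```bash
cat >> h.py <<'E'
from scipy.spatial.transform import Rotation as Ro
def tool(dbear,tilt):
    # tool z tilted from down toward bearing by tilt (deg); -x of tool along bearing when down
    b=np.radians(dbear);t=np.radians(tilt);d=np.array([np.cos(b),np.sin(b),0]);u=np.array([0,0,1.])
    z=d*np.sin(t)-u*np.cos(t);x=-d*np.cos(t)-u*np.sin(t);return np.c_[x,np.cross(z,x),z]
def go(P,R):
    s=manip.observe();R0=Ro.from_euler('xyz',s['tcp_rot']).as_matrix()
    print('turn',Ro.from_matrix(R0.T@R).as_rotvec().round(3),'cm',(R0.T@(np.array(P)-s['position'])*100).round(2))
E
python3 - <<'E'
from h import *
for n,uv,z in [("top",(155,171),.055),("top",(223,184),.055),("top",(186,264),.055),("scene",(261,245),.04),("scene",(357,235),.04),("top",(183,264),.24),("top",(257,226),.055),("top",(255,197),.018)]:print(uv,at_z(n,uv,z).round(3))
go((.40,.0,.45),tool(52,45)); go((.33,-.2,.42),tool(52,0))
E
```

```text
(155, 171) [0.668 0.331 0.055]
(223, 184) [0.625 0.107 0.055]
(186, 264) [0.365 0.222 0.055]
(261, 245) [0.622 0.103 0.04 ]
(357, 235) [0.359 0.219 0.04 ]
(183, 264) [0.366 0.202 0.24 ]
(257, 226) [ 0.488 -0.005  0.055]
(255, 197) [0.588 0.002 0.018]
turn [-0.253 -0.756 -0.616] cm [-38.66  52.3  -21.87]
turn [ 0.002  0.001 -0.65 ] cm [-26.8   34.74 -18.9 ]
```

```bash
python3 -m handwheel '[[[0,0,-0.65,-26.8,34.7,-18.9,1],[0,0,-0.65,-26.8,34.7,-18.9,1],[0,0,-0.65,-26.8,34.7,-18.9,1],[0,0,-0.65,-26.8,34.7,-18.9,1],[0,0,-0.65,-26.8,34.7,-18.9,1],[0,0,-0.65,-26.8,34.7,-18.9,1],[0,0,-0.65,-26.8,34.7,-18.9,1],[0,0,-0.65,-26.8,34.7,-18.9,1],[0,0,-0.65,-26.8,34.7,-18.9,1],[0,0,-0.65,-26.8,34.7,-18.9,1]]]'
python3 - <<'E'
from h import *
R=tool(52,45);G=np.array([.525,.245,.208]);go(G+.019*R[:,2]-.13*R[:,2],R);print(manip.observe()['qpos'].round(2))
E
```

```text
time_s: 0.93
position: [0.3081, -0.25, 0.3969]
tcp_rot: [3.142, 0.0, -2.234]
ft_force: [1.0, -0.3, -0.5]
finger_gap: 0.0856
grasp_force: 0.0
turn [-0.    -0.785 -0.   ] cm [-44.51  13.39  11.05]
[-0.27 -0.1  -0.17 -0.   -1.5  -0.4 ]
```

```bash
python3 -m handwheel '[[[0,-0.2,0,-11,3.3,0,1],[0,-0.4,0,-22,6.7,0,1],[0,-0.6,0,-33,10,3,1],[0,-0.785,0,-44.5,13.4,11,1],[0,-0.785,0,-44.5,13.4,11,1],[0,-0.785,0,-44.5,13.4,11,1],[0,-0.785,0,-44.5,13.4,11,1],[0,-0.785,0,-44.5,13.4,11,1],[0,-0.785,0,-44.5,13.4,11,1],[0,-0.785,0,-44.5,13.4,11,1]]]'; python3 -m handwheel '[[[0,0,0,0,0,0,1]]]';  python3 - <<'E'
from h import *
R=tool(52,45);G=np.array([.525,.245,.208]);go(G+.019*R[:,2]-.13*R[:,2],R);print(manip.observe()['qpos'].round(2))
E
```

```text
time_s: 1.77
position: [0.4543, 0.1253, 0.3051]
tcp_rot: [-3.141, 0.786, -2.234]
ft_force: [0.1, -0.9, -1.1]
finger_gap: 0.0856
grasp_force: 0.0
time_s: 1.85
position: [0.4524, 0.131, 0.3019]
tcp_rot: [3.134, 0.782, -2.229]
ft_force: [0.1, -0.1, -0.4]
finger_gap: 0.0856
grasp_force: 0.0
turn [ 0.012 -0.003  0.004] cm [-2.89  1.23  5.06]
[ 0.28 -0.14 -0.41 -0.67 -0.75 -0.57]
```

Look with the wrist camera from here.

Run:
```python
from h import *
i=manip.camera_info("wrist");a=manip.camera("wrist")
cv2.imwrite("pics/w1.png",a[...,::-1])
for z in(.258,.208,.148,.132):print(z,proj("wrist",(.525,.245,z),i).round(1))
np.save("w1.npy",i['camera_from_world'])
```

```text
0.258 [274.  244.2]
0.208 [272.8 199.2]
0.148 [271.5 153.3]
0.132 [271.2 142.3]
```

View pics/w1.png

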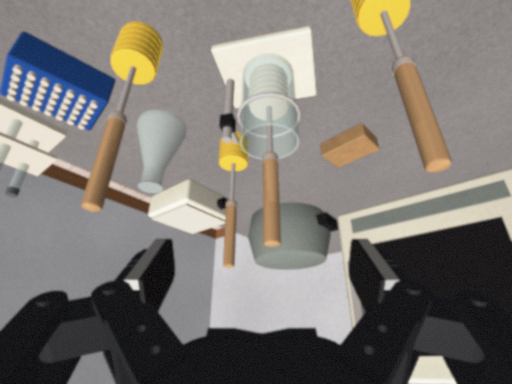

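The wrist view shows our handle from (272,244) at the top to (270,155) at the bottom. My estimate projects to (274,244) and (271,153), so it holds to about 2 mm. I'll align, drive in along tool z, then close.

```bash
python3 -m handwheel '[[[0.01,0,0,-2.9,1.2,3,1],[0.01,0,0,-2.9,1.2,5,1],[0.01,0,0,-2.9,1.2,7,1],[0.01,0,0,-2.9,1.2,10,1],[0.01,0,0,-2.9,1.2,12.5,1],[0.01,0,0,-2.9,1.2,15,1],[0.01,0,0,-2.9,1.2,17,1],[0.01,0,0,-2.9,1.2,18,1],[0.01,0,0,-2.9,1.2,18,1],[0.01,0,0,-2.9,1.2,18,1]]]'; python3 -m handwheel '[[[0,0,0,0,0,0,1],[0,0,0,0,0,0,1]]]';  python3 - <<'E'
from h import *
R=tool(52,45);G=np.array([.525,.245,.208]);go(G+.019*R[:,2],R)
i=manip.camera_info("wrist");cv2.imwrite("pics/w2.png",manip.camera("wrist")[...,::-1])
print(proj("wrist",(.525,.245,.258),i),proj("wrist",manip.observe()['position'],i))
E
```

```text
time_s: 2.73
position: [0.5361, 0.247, 0.1985]
tcp_rot: [-3.132, 0.784, -2.235]
ft_force: [-0.2, -0.3, -0.9]
finger_gap: 0.0851
grasp_force: 0.0
time_s: 2.9
position: [0.5359, 0.2473, 0.1999]
tcp_rot: [-3.13, 0.787, -2.233]
ft_force: [0.3, -0.1, 0.5]
finger_gap: 0.0858
grasp_force: 0.0
turn [-0.011  0.002  0.001] cm [0.03 0.72 0.72]
[280.14026204 373.76985449] [263.70603286 244.54819528]
```

View pics/w2.png

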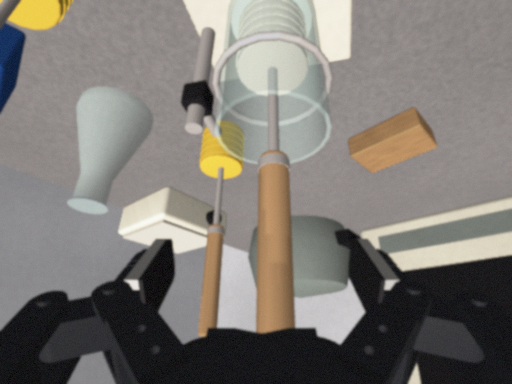

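The handle sits at u≈275 against a finger centre of 261, about 7 mm off, which matches the computed +0.7 cm in tool y. I'll correct that and close.

```bash
python3 -m handwheel '[[[-0.01,0,0,0,0.7,0.7,1],[-0.01,0,0,0,0.7,0.7,1],[-0.01,0,0,0,0.7,0.7,1],[-0.01,0,0,0,0.7,0.7,0],[-0.01,0,0,0,0.7,0.7,0],[-0.01,0,0,0,0.7,0.7,0],[-0.01,0,0,0,0.7,0.7,0],[-0.01,0,0,0,0.7,0.7,0],[-0.01,0,0,0,0.7,0.7,0],[-0.01,0,0,0,0.7,0.7,0]]]' 70; python3 -m handwheel '[[[0,0,0,0,0,0,0],[0,0,0,0,0,0,0],[0,0,0,0,0,0,0],[0,0,0,0,0,0,0]]]'
python3 - <<'E'
from h import *
R=tool(52,45);G=np.array([.525,.245,.208]);go(G+.019*R[:,2],R)
R0=Ro.from_euler('xyz',manip.observe()['tcp_rot']).as_matrix();print(manip.observe()['qpos'].round(2),R0.T[:,2])
i=manip.camera_info("wrist");cv2.imwrite("pics/w3.png",manip.camera("wrist")[...,::-1])
E
```

```text
time_s: 3.78
position: [0.5336, 0.2561, 0.1936]
tcp_rot: [-3.141, 0.785, -2.234]
ft_force: [0.4, 0.8, 0.4]
finger_gap: 0.0155
grasp_force: 68.2
time_s: 4.12
position: [0.5336, 0.2561, 0.1936]
tcp_rot: [-3.141, 0.785, -2.234]
ft_force: [-1.0, -0.8, -0.6]
finger_gap: 0.016
grasp_force: 68.2
turn [-0. -0.  0.] cm [-0.02 -0.01 -0.11]
[ 0.49  0.17 -0.37 -0.8  -0.41 -0.51] [-7.07088429e-01 -3.28266845e-04 -7.07125057e-01]
```

View pics/w3.png

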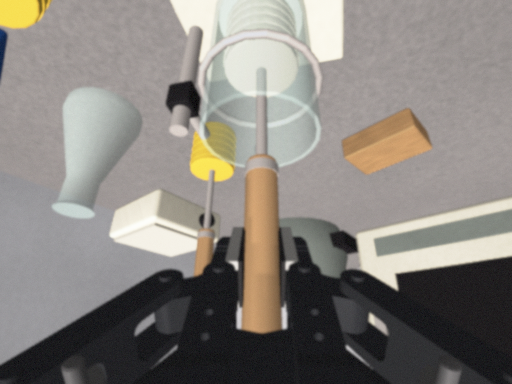

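Gripped: the handle runs (262,160)–(262,330) between the pads. First scrub stroke.

```bash
python3 -m handwheel '[[[0,0,0,-0.7,0,-0.7,0],[0,0,0,-1.4,0,-1.4,0],[0,0,0,-2.1,0,-2.1,0],[0,0,0,-2.8,0,-2.8,0],[0,0,0,-3.4,0,-3.4,0],[0,0,0,-3.6,0,-3.6,0],[0,0,0,-3.6,0,-3.6,0],[0,0,0,-3.6,0,-3.6,0],[0,0,0,-3.6,0,-3.6,0],[0,0,0,-3.6,0,-3.6,0]]]'; python3 -m handwheel '[[[0,0,0,0.7,0,0.7,0],[0,0,0,1.4,0,1.4,0],[0,0,0,2.1,0,2.1,0],[0,0,0,2.7,0,2.7,0],[0,0,0,3.2,0,3.2,0],[0,0,0,3.5,0,3.5,0],[0,0,0,3.6,0,3.6,0],[0,0,0,3.6,0,3.6,0],[0,0,0,3.6,0,3.6,0],[0,0,0,3.6,0,3.6,0]]]'
```

```text
time_s: 5.0
position: [0.5331, 0.256, 0.2434]
tcp_rot: [3.14, 0.784, -2.235]
ft_force: [0.0, -0.2, -0.9]
finger_gap: 0.0159
grasp_force: 68.2
time_s: 5.83
position: [0.5334, 0.2561, 0.1936]
tcp_rot: [-3.141, 0.785, -2.233]
ft_force: [-0.4, 0.4, -1.2]
finger_gap: 0.0161
grasp_force: 68.4
```

Back at the starting height. I'll feel for the floor with another ~1.5 mm.

```bash
python3 -m handwheel '[[[0,0,0,0.05,0,0.05,0],[0,0,0,0.1,0,0.1,0],[0,0,0,0.1,0,0.1,0],[0,0,0,0.1,0,0.1,0]]]'
```

```text
time_s: 6.17
position: [0.534, 0.2566, 0.1936]
tcp_rot: [-3.14, 0.788, -2.233]
ft_force: [-1.3, -0.4, 5.3]
finger_gap: 0.0161
grasp_force: 68.9
```

Floor contact at +5 N. Second stroke, returning to the same commanded depth.

```bash
python3 -m handwheel '[[[0,0,0,-0.7,0,-0.7,0],[0,0,0,-1.4,0,-1.4,0],[0,0,0,-2.1,0,-2.1,0],[0,0,0,-2.8,0,-2.8,0],[0,0,0,-3.4,0,-3.4,0],[0,0,0,-3.7,0,-3.7,0],[0,0,0,-3.7,0,-3.7,0],[0,0,0,-3.7,0,-3.7,0],[0,0,0,-3.7,0,-3.7,0],[0,0,0,-3.7,0,-3.7,0]]]'; python3 -m handwheel '[[[0,0,0,0.7,0,0.7,0],[0,0,0,1.4,0,1.4,0],[0,0,0,2.1,0,2.1,0],[0,0,0,2.7,0,2.7,0],[0,0,0,3.2,0,3.2,0],[0,0,0,3.5,0,3.5,0],[0,0,0,3.7,0,3.7,0],[0,0,0,3.7,0,3.7,0],[0,0,0,3.7,0,3.7,0],[0,0,0,3.7,0,3.7,0]]]'
```

```text
time_s: 7.0
position: [0.5332, 0.256, 0.2434]
tcp_rot: [3.141, 0.784, -2.235]
ft_force: [-0.0, 0.3, -0.6]
finger_gap: 0.0161
grasp_force: 68.5
time_s: 7.83
position: [0.5342, 0.2566, 0.1937]
tcp_rot: [-3.14, 0.788, -2.233]
ft_force: [-2.9, -1.2, 4.5]
finger_gap: 0.0159
grasp_force: 68.9
```

Second stroke also ended on the floor. Now draw it straight out.

```bash
python3 -m handwheel '[[[0,0,0,-1.2,0,-1.2,0],[0,0,0,-2.4,0,-2.4,0],[0,0,0,-3.6,0,-3.6,0],[0,0,0,-4.8,0,-4.8,0],[0,0,0,-6,0,-6,0],[0,0,0,-7.2,0,-7.2,0],[0,0,0,-8.4,0,-8.4,0],[0,0,0,-9.6,0,-9.6,0],[0,0,0,-10.8,0,-10.8,0],[0,0,0,-12,0,-12,0]]]'; python3 -m handwheel '[[[0,0,0,-1.2,0,-1.2,0],[0,0,0,-2.4,0,-2.4,0],[0,0,0,-3.6,0,-3.6,0],[0,0,0,-4.8,0,-4.8,0],[0,0,0,-5.6,0,-5.6,0],[0,0,0,-6,0,-6,0],[0,0,0,-6,0,-6,0],[0,0,0,-6,0,-6,0]]]';python3 - <<'E'
from h import *
s=manip.observe();print(s['qpos'].round(2))
R=tool(110,-45);z=R[:,2];x=R[:,0]
h=(x+z)/2**.5;print('head dir',h.round(3))
G=np.array([.497,-.162,.2])-.1625*h;print('G',G)
go(G+np.array([0,0,.25])+.019*z,R)   # high
go((.44,.10,.45),tool(85,10))
cv2.imwrite("pics/s2.png",cv2.resize(manip.camera("scene")[...,::-1],None,fx=1.5,fy=1.5))
E
```

```text
time_s: 8.67
position: [0.5332, 0.2561, 0.3623]
tcp_rot: [3.141, 0.785, -2.234]
ft_force: [1.3, 0.2, -1.3]
finger_gap: 0.0162
grasp_force: 68.7
time_s: 9.33
position: [0.5332, 0.2562, 0.4455]
tcp_rot: [3.14, 0.784, -2.235]
ft_force: [0.4, -0.1, -0.9]
finger_gap: 0.0156
grasp_force: 68.7
[ 0.6  -0.06 -0.11 -0.31 -0.79 -1.13]
head dir [ 0.342 -0.94  -0.   ]
G [ 0.44142173 -0.00929995  0.2       ]
turn [ 0.002  1.422 -1.115] cm [ 19.95 -10.25 -18.64]
turn [-0.269  0.592 -0.519] cm [ 12.47  -2.27 -13.06]
```

View pics/s2.png

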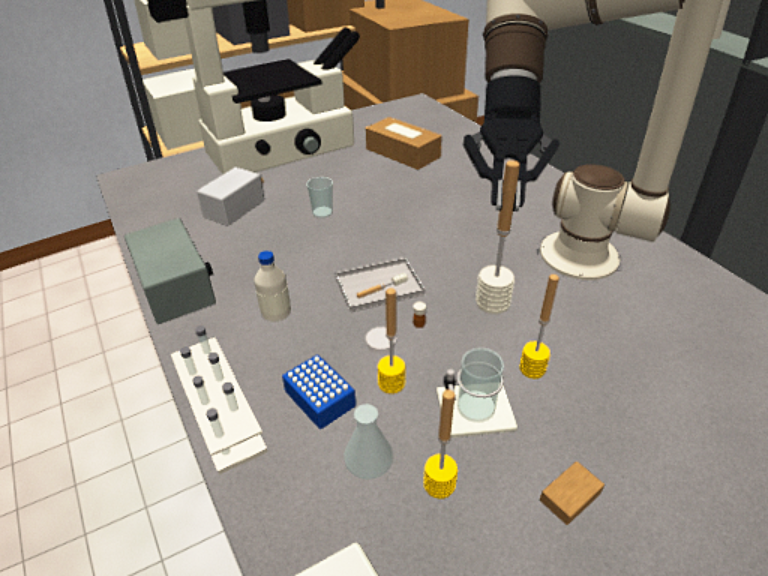

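The brush is clear of the beaker at (495,290) with its white head, and nothing else has moved. Now tilt and move towards the tray in stages, staying high.

```bash
python3 -m handwheel '[[[-0.03,0.06,-0.05,1.2,-0.2,-1.3,0],[-0.05,0.12,-0.1,2.5,-0.4,-2.6,0],[-0.08,0.18,-0.15,3.7,-0.7,-3.9,0],[-0.11,0.24,-0.2,5,-0.9,-5.2,0],[-0.13,0.3,-0.26,6.2,-1.1,-6.5,0],[-0.16,0.36,-0.31,7.5,-1.4,-7.8,0],[-0.19,0.42,-0.36,8.7,-1.6,-9.1,0],[-0.22,0.47,-0.41,10,-1.8,-10.4,0],[-0.24,0.53,-0.46,11.2,-2,-11.7,0],[-0.27,0.59,-0.52,12.5,-2.3,-13,0]]]'
python3 - <<'E'
from h import *
s=manip.observe();print(s['qpos'].round(2))
R=tool(110,-45);z=R[:,2];h=(R[:,0]+z)/2**.5;G=np.array([.497,-.162,.2])-.1625*h
go(G+np.array([0,0,.2])+.019*z,R)
E
```

```text
time_s: 10.22
position: [0.4403, 0.0992, 0.4495]
tcp_rot: [3.141, 0.175, -1.655]
ft_force: [-0.2, 0.5, -1.1]
finger_gap: 0.0159
grasp_force: 68.9
[ 0.48 -0.02  0.07 -0.15 -1.57 -0.57]
turn [ 0.136  0.945 -0.429] cm [12.93 -1.59  4.11]
```

```bash
python3 -m handwheel '[[[0.01,0.09,-0.04,1.3,-0.2,0.4,0],[0.03,0.19,-0.09,2.6,-0.3,0.8,0],[0.04,0.28,-0.13,3.9,-0.5,1.2,0],[0.05,0.38,-0.17,5.2,-0.6,1.6,0],[0.07,0.47,-0.21,6.5,-0.8,2.1,0],[0.08,0.57,-0.26,7.8,-1,2.5,0],[0.1,0.66,-0.3,9.1,-1.1,2.9,0],[0.11,0.76,-0.34,10.4,-1.3,3.3,0],[0.12,0.85,-0.39,11.7,-1.4,3.7,0],[0.136,0.945,-0.43,12.9,-1.6,4.1,0]]]'; python3 -m handwheel '[[[0,0,0,0,0,0,0],[0,0,0,0,0,0,0],[0,0,0,0,0,0,0]]]'
python3 - <<'E'
from h import *
s=manip.observe();print(s['qpos'].round(2))
R=tool(110,-45);z=R[:,2];h=(R[:,0]+z)/2**.5;G=np.array([.497,-.162,.2])-.1625*h
go(G+.019*z,R)
i=manip.camera_info("scene")
cv2.imwrite("pics/s3.png",cv2.resize(manip.camera("scene")[...,::-1],None,fx=1.5,fy=1.5))
H=G+np.array([0,0,.2]);print(1.5*proj("scene",H+.19*h,i),1.5*proj("scene",H-.05*h,i))
E
```

```text
time_s: 11.05
position: [0.4464, -0.0207, 0.3859]
tcp_rot: [-3.141, -0.787, -1.22]
ft_force: [0.1, -0.3, -0.5]
finger_gap: 0.0162
grasp_force: 68.9
time_s: 11.3
position: [0.4472, -0.0199, 0.3879]
tcp_rot: [-3.134, -0.781, -1.229]
ft_force: [-0.5, 0.8, -0.9]
finger_gap: 0.0159
grasp_force: 68.9
[ 0.73 -0.03 -0.57  0.72 -1.43 -0.64]
turn [-0.003  0.004 -0.005] cm [-14.06   0.29  14.41]
[363.86468836 122.99117533] [468.52690261 157.70948039]
```

View pics/s3.png

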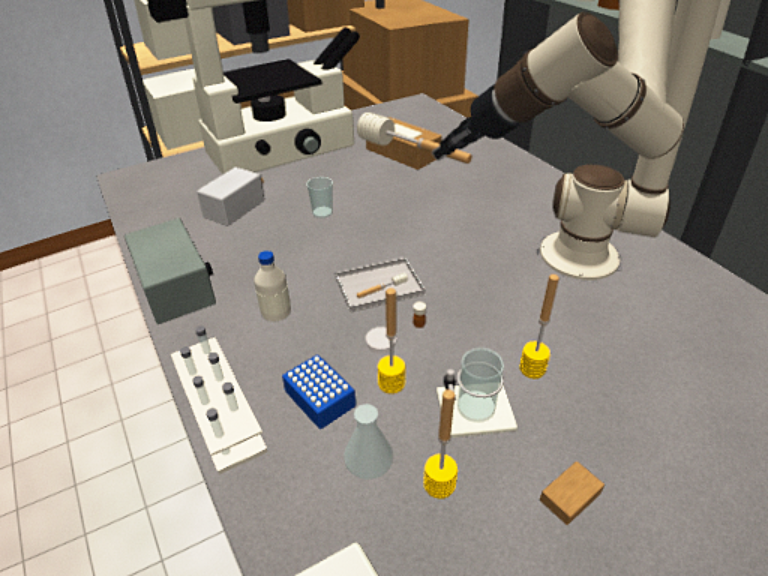

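The brush lies level from (362,127) to (469,158), as predicted at (364,123) and (468,158). Now lower 20 cm.

```bash
python3 -m handwheel '[[[0,0,0,-1.5,0,1.5,0],[0,0,0,-3.2,0.1,3.2,0],[0,0,0,-4.9,0.1,5,0],[0,0,0,-6.6,0.1,6.8,0],[0,0,0,-8.4,0.2,8.6,0],[0,0,0,-10.1,0.2,10.3,0],[0,0,0,-11.6,0.3,11.9,0],[0,0,0,-12.8,0.3,13.2,0],[0,0,0,-13.6,0.3,14,0],[0,0,0,-14,0.3,14.4,0]]]'; python3 -m handwheel '[[[0,0,0,0,0,0,0],[0,0,0,0,0,0,0],[0,0,0,0,0,0,0],[0,0,0,0,0,0,0]]]'
python3 - <<'E'
from h import *
s=manip.observe();print(s['qd'].round(3))
R=tool(110,-45);z=R[:,2];h=(R[:,0]+z)/2**.5;G=np.array([.497,-.162,.2])-.1625*h
go(G+.019*z,R)
cv2.imwrite("pics/s4.png",np.hstack([cv2.resize(manip.camera(n)[...,::-1][y:y+200,x:x+200],(400,400)) for n,x,y in(("scene",200,80),("top",170,130))]))
for n,x,y in(("scene",200,80),("top",170,130)):print([2*(proj(n,P)-[x,y]) for P in(G+.19*h,G-.05*h)])
E
```

```text
time_s: 12.18
position: [0.4462, -0.0232, 0.1859]
tcp_rot: [-3.135, -0.783, -1.228]
ft_force: [0.2, -0.3, -0.7]
finger_gap: 0.0156
grasp_force: 68.9
time_s: 12.52
position: [0.4456, -0.0234, 0.1871]
tcp_rot: [-3.134, -0.783, -1.228]
ft_force: [0.9, 0.0, -1.6]
finger_gap: 0.0164
grasp_force: 68.9
[-0.001 -0.001 -0.008  0.001 -0.    -0.001]
turn [-0.003  0.002 -0.004] cm [-0.13 -0.09 -0.05]
[array([ 89.41439738, 120.19982859]), array([213.74456912, 174.48330228])]
[array([297.00631705, 173.05712304]), array([143.88186268, 228.20869751])]
```

View pics/s4.png

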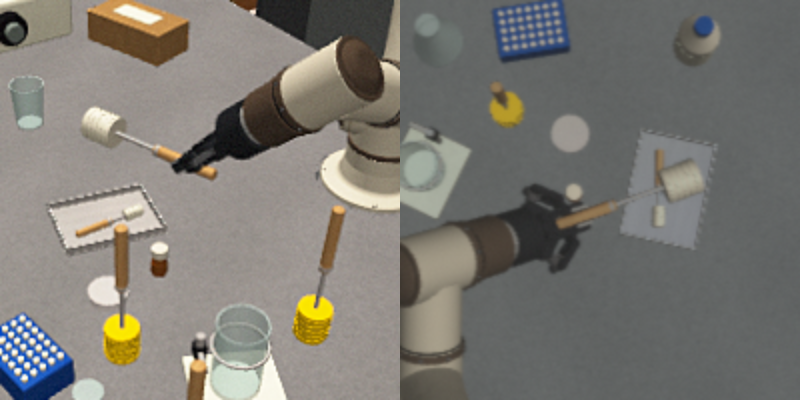

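The scene half shows the head at (100,127) and the top half at (682,180). Both match the projection of a level brush centred over the tray at 0.2 m, with the arm at rest and the other items in place.

```bash
python3 -c "
from rig import manip
print(manip.sign_off())"
```

```text
the job is handed in; nothing more can be done
None
```

The job is handed in: I scrubbed the beaker twice, drew the brush out, and am holding it level and at rest with its head over the tray at about 20 cm, with nothing else seen to have moved.

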